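# Bring the lathe chuck's key socket to the top

## Task

The small turned knob is ready to come out of the wood lathe's chuck, but the chuck's key socket has stopped round the side, out of sight. Crank the big handwheel at the headstock end until the key socket faces straight up, ready for the chuck key, and let go; leave the small handwheel on the tailstock as it is.

Things in the scene. Friction and masses are not known exactly. Their poses are not given: they have to be found in the camera images.
- spindle: Turning part of the lathe: 120 mm handwheel, 14 mm thick, and 84 mm chuck either side of the white headstock. Origin: handwheel's centre on the axle, 190 mm above the table. y: level axle from wheel to chuck, within 20 deg of world +y; z: from axle out through the key socket, 65-130 deg from up at start, on the robot's side. No stops or spring; light friction (2 N at the crank) holds it.
- crank (a point): Middle of the headstock handwheel's crank: a level black round grip, 18 mm across, 56 long, free to spin on its pin, standing out from the wheel's outer face parallel to the axle; at (39.8, -42, 23) mm in the spindle's frame, 46 mm from the axle. So it is 60 deg round from the socket: with the socket up, it stands on the side away from the robot. It starts in the upper half.
- key_socket (a point): The chuck's only key socket: a black 12 mm square hole in a 22 mm round boss on the chuck's side, at (0, 196, 45.5) mm in the spindle's frame. This point is the centre of its mouth; z points straight out of the hole (axes as the spindle's). The short way to the top turns the wheel's top away from the robot.
- tail_crank (a point): Middle of the crank handle (12 mm across, 36 long) of the smaller, 76 mm handwheel on the tailstock at the other end of the bed, about 0.55 m along the axle from the headstock's handwheel. Not to be turned.

How it is judged:
By the outcome, as a careful person would: the job done as asked, in the order asked, and still so for the second after the job is handed in, with the robot touching nothing.
It also fails if it takes over 32 s, if anything falls off the work surface, if the arm or the gripper's body presses on something with over 40 N, if the wrist force passes 120 N, or if a joint passes its speed limit or range.

## Robot

A 6-joint arm with a two-finger parallel gripper is mounted at the origin on the work surface. World frame = base frame: x ahead of the robot, y to its left, z up, the work surface at z = 0. Lengths are in mm, angles in rad, forces in N, time in s.
With the tool pointing down it reaches from about 325 to 775 mm from the base axis. Payload 5.5 kg.
Tool frame: the origin (TCP) lies midway between the tips of the shut fingers; the grasp point (between the pads) lies grasp_offset behind it (grasp_offset is the distance from the TCP to the grasp point, in mm); z points along the fingers, y is the line along which they close (so a half turn about z gives the same grasp; the last joint's range is limited). The gripper opens to 85 mm and grips with 20 to 120 N. Pads are 22 mm wide; open, the fingers measure 114 mm over their backs; the gripper's body (76 mm by 85 mm) begins 54 mm behind the grasp point. The pads swing forward as they close: fully open they stand 13 mm farther back than shut.
Start: joints at [-1.162, 0.091, 1.231, -0, 1.82, -0.057], TCP at [269.484, -536.092, 195.375] pointing down, gripper open.
Joint ranges: [-2.87, 2.87], [-0.86, 2.18], [0.17, 2.46], [-1.51, 4.65], [0.06, 2.69], [-2.65, 2.65]. Speed limits (rad/s): [2.57, 2.57, 3.01, 3.14, 3.14, 3.14].

## Interface

Orientations are given as [roll, pitch, yaw] about the fixed x, y, z axes, in that order (R = Rz(yaw) Ry(pitch) Rx(roll)).
In Python, from station import * gives the robot as it stands.
- The arm moves only by the shell command python3 -m creep 'ROWS'. ROWS is JSON, a list of rows, each a list of 7 numbers: the turn, a rotation vector about the world's x, y, z in degrees, then the shift along the world's x, y, z in cm, then the closure, from 0 (fully open) to 1 (shut). A call has 1 to 8 rows; each row is the pose to reach, as a shift and turn from the pose commanded when the call began; what a row does not reach only later rows make up. A row lasts 1/10 s, in which the tool goes at most 50 mm and 8.59 degrees, less where a joint would pass 70% of its speed; a pose out of reach is approached as far as the arm can. A call with a gripper value outside its range is refused whole. The fingers move at their own pace and stop on an object; the grip force is fixed at half the most. Time passes only in rows, so rows that repeat a pose let the fingers close. It gives the time, the measured TCP pose, the force, the opening and the grip force at its end, in the units of the state.
- read_state(): the state, without advancing time (a new reading comes with each control period).
- grab_frame(name): name is "scene" or "top" or "wrist"; returns a dict with "pixels" (480x640x3 uint8, red, green, blue), "depth" (480x640 float32, mm along the optical axis (not along the pixel's ray), 0 where there is no reading), "intrinsics" (3x3 intrinsics, pixels), "extrinsics" (4x4, takes a point from world to camera coordinates); the wrist camera has in their place "T_tool_cam" (4x4, takes a point from camera to tool coordinates, whose origin is the TCP and whose axes are the flange's). Camera axes: x right, y up, looking along -z (the intrinsics and any distortion apply to the point x, -y, -z); pixel columns grow to the right and rows downward; lengths in mm; the calibration is good to about 2 mm. A picture is of the moment at which its call begins: read the wrist's pose just before it.
- hand_in(): hands the job in; it is judged then, once.
The state is a dict: "time": time; "qpos": joint angles; "joint_velocities": joint speeds; "joint_efforts": joint torques, N m; "tool_pos": TCP position; "ee_rot": TCP orientation; "wrist_force": force on the tool from outside, world axes, zero at the start; "torque": the same for the moment, N m; "gripper_width": opening from 0.0 (shut) to 1.0 (fully open); "gripper_force": force on a finger pad.
Only numpy, scipy, OpenCV 4.12 (cv2) and the standard library are available. Lean on these libraries where they do the work, as an engineer would, in place of code of your own. Each camera call takes 0.05 s, during which the arm holds its last target. There are 200 camera calls.

## Working session

There is one attempt and no reset: what is moved stays moved. The work goes in short steps, Python scripts to look and compute and a shell command to move; the robot and the scene stay as the last step left them, time stands still between calls to the robot, and variables do not carry over. Pictures are saved under pics/ and viewed, at most 10 in all, crops included, and the job is handed in when it is done.

```bash
mkdir -p pics; cat > h.py <<'E'
from station import *
import numpy as np, cv2
from scipy.spatial.transform import Rotation as Ro
def world(f,state=None):
    K=f["intrinsics"];d=f["depth"].astype(float)
    v,u=np.mgrid[0:480,0:640]
    p=np.stack([(u-K[0][2])/K[0][0]*d,-(v-K[1][2])/K[1][1]*d,-d,np.ones_like(d)],-1)
    if "extrinsics" in f: T=np.linalg.inv(np.array(f["extrinsics"]))
    else:
        B=np.eye(4);B[:3,:3]=Ro.from_euler('xyz',state["ee_rot"]).as_matrix();B[:3,3]=state["tool_pos"];T=B@np.array(f["T_tool_cam"])
    return (p@T.T)[...,:3]
E
python3 - <<'E'
from h import *
s=read_state();print(s)
for n in("scene","top"):
    f=grab_frame(n);np.savez(n+"0.npz",**f);cv2.imwrite(f"pics/{n}0.png",f["pixels"][...,::-1])
    T=np.linalg.inv(np.array(f["extrinsics"]));print(n,T.round(2))
E
```

```text
{'time': 0.0, 'qpos': array([-1.16172502e+00,  9.18540553e-02,  1.23190725e+00, -2.69088362e-05,
        1.81977871e+00, -5.67164151e-02]), 'joint_velocities': array([ 9.77199625e-05,  1.09577572e-03, -1.68306228e-03, -8.10819068e-04,
       -3.52216032e-04, -1.77884002e-03]), 'joint_efforts': array([-1.66357411e-03, -4.58722973e+01, -4.18034434e+01, -1.44347764e-04,
        1.13743648e-02, -3.02377771e-05]), 'tool_pos': array([ 269.31636169, -535.76636526,  194.24173725]), 'ee_rot': array([-3.13964694e+00, -8.43383654e-05,  4.65781037e-01]), 'wrist_force': array([ 0.46291198, -0.61104619,  0.20363907]), 'torque': array([-0.03076101,  0.01126657, -0.02341504]), 'gripper_force': 0.0, 'gripper_width': 1.0026979236346572}
scene [[-3.10000e-01 -6.80000e-01  6.70000e-01  1.16074e+03]
 [ 9.50000e-01 -2.30000e-01  2.10000e-01  3.82730e+02]
 [ 1.00000e-02  7.00000e-01  7.20000e-01  8.59670e+02]
 [ 0.00000e+00  0.00000e+00  0.00000e+00  1.00000e+00]]
top [[ 2.00000e-02  9.90000e-01 -1.40000e-01  4.23020e+02]
 [-1.00000e+00  2.00000e-02  1.00000e-02  2.35120e+02]
 [ 1.00000e-02  1.40000e-01  9.90000e-01  1.27787e+03]
 [ 0.00000e+00  0.00000e+00  0.00000e+00  1.00000e+00]]
```

View pics/scene0.png

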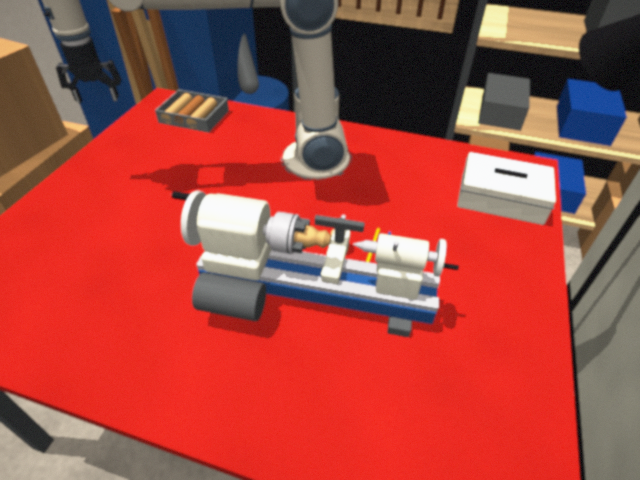

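View pics/top0.png

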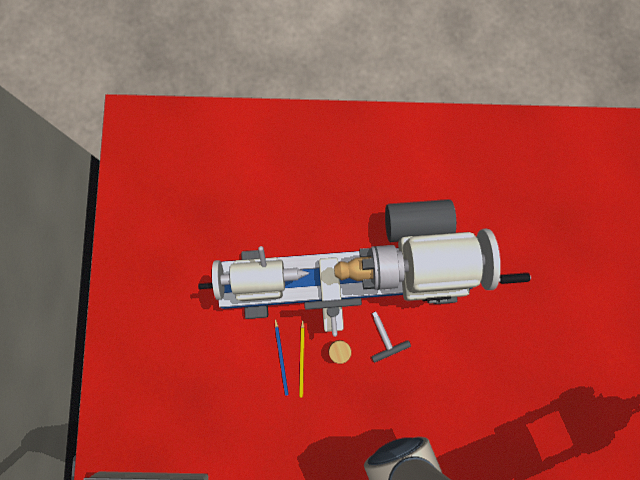

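The top view shows the handwheel at about (490,258) and its black crank at (515,278). The tailstock wheel is at (217,280). Next I'll measure these in 3D.

```bash
python3 - <<'E'
from h import *
def stat(n,m,W): 
    p=W[m]; print(n,len(p),np.median(p,0).round(1),np.percentile(p,3,axis=0).round(1),np.percentile(p,97,axis=0).round(1)); return p
for n,boxes in (("top",{"crank":(268,290,499,535),"tcrank":(278,292,196,212),"wheel":(225,295,478,502),"twheel":(255,305,210,224),"head":(235,292,412,472),"chuck":(246,290,374,402)}),("scene",{"crank":(186,205,168,186),"wheel":(188,250,178,205),"tcrank":(260,275,446,462)})):
    f=dict(np.load(n+"0.npz"));W=world(f);px=f["pixels"].astype(int)
    for k,(a,b,c,d) in boxes.items():
        m=np.zeros((480,640),bool);m[a:b,c:d]=1;m&=f["depth"]>0
        mx=px.max(-1);mn=px.min(-1)
        m&=(mx<75) if "crank" in k else ((mx-mn<40)&(mx>90))
        m&=W[...,2]>90
        p=stat(n+" "+k,m,W)
        if "crank" in k and len(p)>5:
            c0=p.mean(0);print("   dir",np.linalg.svd(p-c0)[2][0].round(3),c0.round(1))
        if k=="head": # ridge: highest points
            q=p[p[:,2]>np.percentile(p[:,2],80)];print("   top",q.mean(0))
            e=np.polyfit(q[:,1],q[:,0],1);print("   slope",e)
E
```

```text
top crank 249 [ 517.  -136.2  215.4] [ 509.1 -162.5  209.5] [ 525.  -111.2  220.3]
   dir [-0.099  0.995 -0.014] [ 517.1 -136.7  215.4]
top tcrank 71 [491.5 454.6 166.4] [487.2 442.7 162. ] [497.4 466.1 171.3]
   dir [-0.141  0.99  -0.007] [492.1 454.5 166.6]
top wheel 601 [546.2 -88.6 241.2] [ 501.3 -100.7  195. ] [604.4 -59.6 250.3]
top twheel 370 [499.  423.  214.7] [465.9 416.6  92.6] [535.1 432.3 228. ]
top head 3275 [539.9   4.9 241.1] [494.7 -47.1 215.1] [591.4  56.7 250.5]
   top [545.75266502   4.38173793 249.02457204]
   slope [-9.42514644e-02  5.46165650e+02]
top chuck 1079 [531.2 103.5 223.8] [496.8  76.5 171.1] [570.7 128.3 232.3]
scene crank 66 [ 523.8 -145.5  216. ] [ 519.  -158.2  211.3] [ 528.6 -130.6  219. ]
   dir [ 0.052 -0.998  0.033] [ 523.9 -144.7  215.7]
scene wheel 1071 [585.  -82.3 222. ] [524.9 -93.7 158.9] [612.9 -44.9 248.9]
scene tcrank 30 [496.4 454.9 167.8] [492.9 445.4 164.8] [498.7 464.9 171. ]
   dir [ 0.074 -0.996 -0.047] [495.9 455.3 167.8]
```

```bash
python3 -c "
from station import *
print(grasp_offset)"; python3 -m creep '[[0,0,8,0,0,5,0],[0,0,17,3,5,10,0],[0,0,25,6,10,14,0],[0,0,34,9,15,14,0],[0,0,42,12,20,14,0],[0,0,51,15,25,14,0],[0,0,59,18,30,14,0],[0,0,67,21,34,14,0]]'; python3 -c "
from station import *
s=read_state();print(s['tool_pos'],s['ee_rot'],s['wrist_force'])"
```

```text
18.700000000000003
time: 0.9
tool_pos: [439.4, -255.9, 333.9]
ee_rot: [3.141, 0.0, 1.641]
wrist_force: [0.5, -0.7, -0.8]
gripper_width: 1.002
gripper_force: 0.0
[ 439.38729579 -255.94210747  333.92451311] [3.14148654e+00 8.36606304e-05 1.64083941e+00] [ 0.49772955 -0.74042515 -0.76376074]
```

```bash
python3 -m creep '[[0,0,2,3,5,0,0],[0,0,2,6,9,0,0],[0,0,2,7.7,11.6,0,0],[0,0,2,7.7,11.6,0,0],[0,0,2,7.7,11.6,0,0]]'; python3 - <<'E'
from h import *
s=read_state();f=grab_frame("wrist");np.savez("w1.npz",**f);cv2.imwrite("pics/w1.png",f["pixels"][...,::-1])
print(s["time"],s["tool_pos"],s["ee_rot"],s["qpos"])
W=world(f,s);px=f["pixels"].astype(int)
m=(px.max(-1)<70)&(f["depth"]>0)&(abs(W[...,2]-213)<15)&(W[...,1]<-100)&(W[...,1]>-185)&(W[...,0]<560)&(W[...,0]>480)
p=W[m];print(len(p))
if len(p):print(p.mean(0),np.percentile(p,[2,98],axis=0),np.linalg.svd(p-p.mean(0),full_matrices=False)[2][0])
E
```

```text
time: 1.4
tool_pos: [516.1, -141.1, 333.1]
ee_rot: [-3.14, -0.0, 1.672]
wrist_force: [-0.4, 0.2, 0.6]
gripper_width: 1.0
gripper_force: 0.0
1.4 [ 516.07002545 -141.13201756  333.1497189 ] [-3.14012665e+00 -2.52791656e-04  1.67209778e+00] [-3.30268753e-01 -8.12920845e-03  1.08406432e+00 -4.36247199e-04
  2.06709484e+00 -4.31777847e-01]
1275
[ 517.23224754 -134.39116809  216.66985206] [[ 508.81004178 -160.44544036  213.35636469]
 [ 525.65678028 -109.42930997  218.99248534]] [ 1.00131489e-01 -9.94974213e-01  6.98654431e-06]
```

View pics/w1.png

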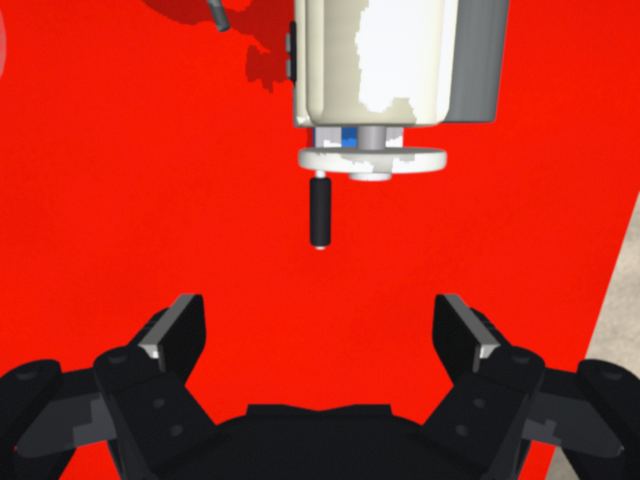

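The wrist view shows the crank at about (320,212), with its axis at x≈517, y≈-134 and z≈210. The path down is clear, so I'm descending and gripping.

```bash
python3 -m creep '[[0,0,0,0.1,0.2,-4,0],[0,0,0,0.1,0.2,-8,0],[0,0,0,0.1,0.2,-12,0],[0,0,0,0.1,0.2,-14.2,0],[0,0,0,0.1,0.2,-14.2,0],[0,0,0,0.1,0.2,-14.2,0.5],[0,0,0,0.1,0.2,-14.2,1],[0,0,0,0.1,0.2,-14.2,1]]';python3 -m creep '[[0,0,0,0,0,0,1],[0,0,0,0,0,0,1],[0,0,0,0,0,0,1],[0,0,0,0,0,0,1]]'
```

```text
time: 2.25
tool_pos: [517.6, -140.5, 194.2]
ee_rot: [3.138, 0.002, 1.67]
wrist_force: [-0.7, 0.2, 0.1]
gripper_width: 0.514
gripper_force: 0.0
time: 2.65
tool_pos: [516.9, -139.8, 191.9]
ee_rot: [-3.142, -0.0, 1.67]
wrist_force: [0.1, -0.3, -0.4]
gripper_width: -0.001
gripper_force: 0.0
```

```bash
python3 - <<'E'
from h import *
s=read_state();f=grab_frame("wrist");g=grab_frame("scene")
a=f["pixels"][...,::-1];b=cv2.resize(g["pixels"][140:300,100:320,::-1],(660,480))
cv2.imwrite("pics/w2.png",cv2.resize(np.hstack([a,b]),(800,296)))
for n,F in(("w",f),("s",g)):
    W=world(F,s);px=F["pixels"].astype(int)
    m=(px.max(-1)<70)&(F["depth"]>0)&(abs(W[...,2]-190)<60)&(W[...,1]<-100)&(W[...,1]>-175)&(W[...,0]<640)&(W[...,0]>470)
    p=W[m];print(n,len(p),np.median(p,0),np.percentile(p,[2,98],axis=0))
E
```

```text
w 3101 [ 516.02321083 -124.81347337  217.35408687] [[ 505.49124064 -133.39321448  212.04879712]
 [ 528.55449405 -108.20167933  248.62159454]]
s 104 [ 525.12933331 -139.72149505  217.47808098] [[ 515.49307557 -157.98226501  211.95192339]
 [ 532.18223518 -128.47979515  248.39372991]]
```

View pics/w2.png

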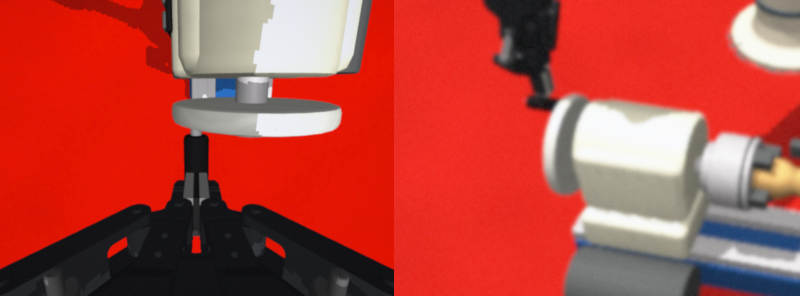

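```bash
python3 - <<'E'
from h import *
s=read_state();f=grab_frame("wrist");g=grab_frame("scene")
print(s["gripper_width"],s["gripper_force"],s["tool_pos"])
a=cv2.resize(f["pixels"][200:440,200:440,::-1],(400,400));b=cv2.resize(g["pixels"][130:230,130:230,::-1],(400,400))
cv2.imwrite("pics/w3.png",np.hstack([a,b]))
W=world(f,s)
for v in range(215,420,12): print(v,[tuple(W[v,u].round(0).astype(int)) for u in(305,313,320,327,335)])
E
```

```text
0.0016774361612523236 0.0 [ 516.8616591  -139.77196212  191.78374834]
215 [(np.int64(505), np.int64(-154), np.int64(0)), (np.int64(512), np.int64(-106), np.int64(212)), (np.int64(515), np.int64(-106), np.int64(213)), (np.int64(518), np.int64(-106), np.int64(211)), (np.int64(535), np.int64(-151), np.int64(0))]
227 [(np.int64(509), np.int64(-111), np.int64(216)), (np.int64(513), np.int64(-110), np.int64(217)), (np.int64(515), np.int64(-110), np.int64(217)), (np.int64(518), np.int64(-110), np.int64(217)), (np.int64(522), np.int64(-110), np.int64(215))]
239 [(np.int64(510), np.int64(-116), np.int64(216)), (np.int64(513), np.int64(-115), np.int64(217)), (np.int64(516), np.int64(-115), np.int64(217)), (np.int64(519), np.int64(-115), np.int64(217)), (np.int64(522), np.int64(-115), np.int64(215))]
251 [(np.int64(510), np.int64(-121), np.int64(217)), (np.int64(514), np.int64(-120), np.int64(218)), (np.int64(516), np.int64(-120), np.int64(218)), (np.int64(519), np.int64(-120), np.int64(217)), (np.int64(523), np.int64(-121), np.int64(215))]
263 [(np.int64(511), np.int64(-127), np.int64(216)), (
[... 2667 characters left out ...]
64(-145), np.int64(277)), (np.int64(533), np.int64(-363), np.int64(-2)), (np.int64(541), np.int64(-361), np.int64(0)), (np.int64(521), np.int64(-146), np.int64(275)), (np.int64(521), np.int64(-131), np.int64(294))]
407 [(np.int64(515), np.int64(-146), np.int64(281)), (np.int64(535), np.int64(-378), np.int64(1)), (np.int64(543), np.int64(-377), np.int64(1)), (np.int64(521), np.int64(-148), np.int64(277)), (np.int64(520), np.int64(-128), np.int64(301))]
419 [(np.int64(514), np.int64(-128), np.int64(305)), (np.int64(516), np.int64(-128), np.int64(306)), (np.int64(517), np.int64(-127), np.int64(306)), (np.int64(518), np.int64(-128), np.int64(306)), (np.int64(520), np.int64(-127), np.int64(306))]
```

View pics/w3.png

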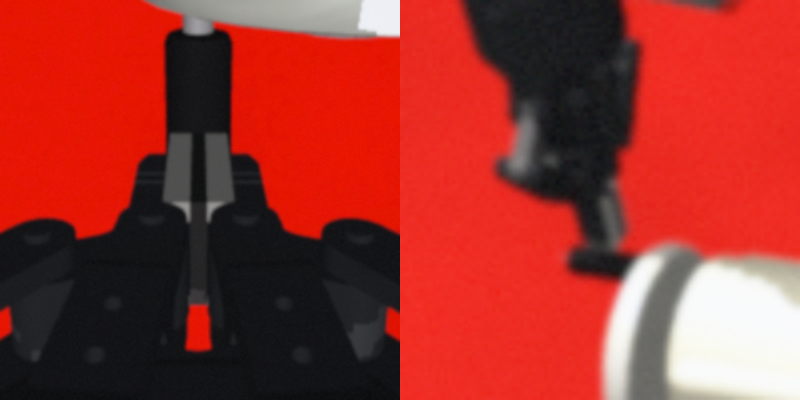

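```bash
python3 - <<'E'
from h import *
s=read_state();f=grab_frame("wrist");g=grab_frame("scene")
T=np.array(f["T_tool_cam"]);print(T.round(2))
K=np.array(f["intrinsics"])
for z in(0,-18.7,-38,-50):
    c=np.linalg.inv(T)@[0,0,z,1];print("wrist",z,K[0,0]*c[0]/-c[2]+K[0,2],K[1,1]*-c[1]/-c[2]+K[1,2])
    c=np.array(g["extrinsics"])@np.r_[s["tool_pos"]-[0,0,z],1];K2=np.array(g["intrinsics"]);print("scene",K2[0,0]*c[0]/-c[2]+K2[0,2],K2[1,1]*-c[1]/-c[2]+K2[1,2],-c[2])
W=world(g)
for v in range(176,202,2): print(v,[(tuple(int(i) for i in W[v,u].round()),int(g["pixels"][v,u].sum())) for u in(172,176,180,184)])
E
```

```text
[[  -0.      0.96    0.27   68.35]
 [   1.      0.      0.      1.02]
 [   0.      0.27   -0.96 -178.28]
 [   0.      0.      0.      1.  ]]
wrist 0 316.77867493586825 272.23730421560526
scene 184.9111294939283 202.03967341627197 1016.5294061429612
wrist -18.7 316.573325459983 287.1078073010873
scene 183.2076135122727 195.62334824272594 1003.1489005880057
wrist -38 316.3107616293279 306.12152154145303
scene 181.4011187809519 188.81915166032175 989.3390739992014
wrist -50 316.11276854357874 320.4593073081038
scene 180.25226026954633 184.49195434197895 980.7526533222247
176 [((552, -126, 293), 76), ((534, -131, 279), 76), ((527, -126, 276), 96), ((224, -355, 0), 305)]
178 [((553, -127, 289), 57), ((543, -125, 282), 70), ((526, -129, 269), 132), ((511, -130, 258), 249)]
180 [((558, -124, 288), 132), ((546, -124, 279), 78), ((524, -132, 261), 216), ((512, -131, 253), 233)]
182 [((259, -376, -3), 262), ((545, -126, 273), 78), ((524, -133, 256), 200), ((516, -129, 251), 222)]
184 [((271, -369, 0), 293), ((532, -138, 255), 92), ((527, -132, 253), 161), ((517, -129, 246), 225)]
186 [((277, -366, -2), 299), ((533, -139, 250), 115), ((527, -133, 247), 139), ((517, -131, 240), 231)]
188 [((286, -360, -2), 309), ((531, -141, 243), 134), ((527, -134, 241), 109), ((523, -128, 240), 259)]
190 [((294, -356, -2), 299), ((530, -144, 236), 200), ((532, -132, 240), 125), ((522, -129, 233), 301)]
192 [((519, -165, 216), 266), ((520, -154, 219), 162), ((514, -148, 217), 151), ((288, -319, -4), 246)]
194 [((525, -162, 216), 217), ((524, -152, 217), 107), ((523, -142, 220), 96), ((519, -135, 218), 99)]
196 [((526, -163, 210), 168), ((528, -150, 216), 93), ((525, -142, 215), 88), ((523, -133, 217), 98)]
198 [((527, -163, 205), 252), ((529, -150, 211), 160), ((527, -142, 211), 107), ((526, -132, 213), 71)]
200 [((336, -330, 0), 320), ((332, -319, 0), 297), ((525, -145, 203), 261), ((527, -133, 208), 269)]
```

```bash
python3 - <<'E'
from h import *
f=dict(np.load("w1.npz"));g=grab_frame("wrist")
for F in(f,g):
    K=np.array(F["intrinsics"]);d=F["depth"].astype(float);v,u=np.mgrid[0:480,0:640]
    p=np.stack([(u-K[0,2])/K[0,0]*d,-(v-K[1,2])/K[1,1]*d,-d,np.ones_like(d)],-1)@np.array(F["T_tool_cam"]).T
    m=(d>0)&(abs(p[...,0])<25)&(p[...,2]<-25)&(v>275)
    print(m.sum()); z=p[...,2]
    for lo,hi in((0,640),(0,320),(320,640)):
        q=p[m&(u>=lo)&(u<hi)];k=q[:,2]>np.percentile(q[:,2],98);print(q[:,2].max(),q[k].mean(0).round(1))
E
```

```text
68262
-48.14935475667289 [  4.1   1.  -54.6   1. ]
-48.36387205810553 [  4.1 -43.  -54.7   1. ]
-48.14935475667289 [  4.1  44.8 -54.6   1. ]
74115
-25.055715670348434 [ 10.3   0.9 -49.2   1. ]
-25.055715670348434 [ 10.3  -5.2 -48.8   1. ]
-25.134612275877572 [ 10.2   7.4 -49.7   1. ]
```

The image shows the closed fingers sitting above the crank. The crank hasn't moved. Both cameras put the real tips about 37 mm behind the reported TCP, with the fingers ending at z≈230, so I'll open, go down 37 mm and grip again.

```bash
python3 -m creep '[[0,0,0,0,0,0,0],[0,0,0,0,0,0,0],[0,0,0,0,0,0,0],[0,0,0,0,0,0,0],[0,0,0,0,0,0,0],[0,0,0,0,0,0,0]]';python3 -m creep '[[0,0,0,0,0,-1.5,0],[0,0,0,0,0,-2.7,0],[0,0,0,0,0,-3.7,0],[0,0,0,0,0,-3.7,0],[0,0,0,0,0,-3.7,0]]'
```

```text
time: 3.6
tool_pos: [516.9, -139.8, 191.8]
ee_rot: [3.142, 0.0, 1.67]
wrist_force: [0.7, 0.6, -0.5]
gripper_width: 0.989
gripper_force: 0.0
time: 4.1
tool_pos: [516.6, -139.7, 154.3]
ee_rot: [-3.141, -0.0, 1.67]
wrist_force: [-1.2, 0.4, 0.3]
gripper_width: 0.997
gripper_force: 0.0
```

```bash
python3 -m creep '[[0,0,0,0,0,0,0.5],[0,0,0,0,0,0,0.5],[0,0,0,0,0,0,0.5],[0,0,0,0,0,0,0.7],[0,0,0,0,0,0,1],[0,0,0,0,0,0,1],[0,0,0,0,0,0,1],[0,0,0,0,0,0,1]]'
```

```text
time: 4.9
tool_pos: [516.8, -139.9, 155.1]
ee_rot: [-3.142, 0.0, 1.67]
wrist_force: [-1.0, 0.2, 1.6]
gripper_width: 0.188
gripper_force: 58.5
```

```bash
python3 -m creep '[[0,0,0,0.27,0.03,0.52,1],[0,0,0,0.64,0.06,1.01,1],[0,0,0,1.05,0.1,1.44,1],[0,0,0,1.52,0.15,1.82,1],[0,0,0,2.03,0.2,2.13,1],[0,0,0,2.58,0.25,2.38,1],[0,0,0,2.58,0.25,2.38,1]]'
```

```text
time: 5.6
tool_pos: [544.3, -137.1, 179.5]
ee_rot: [3.139, 0.0, 1.671]
wrist_force: [0.9, 0.7, 2.2]
gripper_width: 0.189
gripper_force: 59.1
```

```bash
python3 -m creep '[[0,0,0,1.17,0.12,0.26,1],[0,0,0,2.37,0.23,0.21,1],[0,0,0,3.5,0.35,-0.16,1],[0,0,0,4.05,0.4,-0.46,1],[0,0,0,4.5,0.44,-0.8,1],[0,0,0,5.07,0.5,-1.37,1],[0,0,0,5.53,0.54,-2.02,1],[0,0,0,5.53,0.54,-2.02,1]]';python3 - <<'E'
from h import *
for i in range(2):
    g=grab_frame("top")
s=read_state();print(s["wrist_force"],s["gripper_width"],s["tool_pos"])
cv2.imwrite("pics/t4.png",cv2.resize(g["pixels"][200:320,340:560,::-1],(770,420)))
E
```

```text
time: 6.4
tool_pos: [598.9, -131.6, 156.9]
ee_rot: [3.141, -0.001, 1.671]
wrist_force: [3.1, 1.8, -0.9]
gripper_width: 0.191
gripper_force: 60.4
[ 1.99725749  2.2214666  -0.71588755] 0.1842935573752174 [ 598.43878881 -131.6484352   157.78655664]
```

View pics/t4.png

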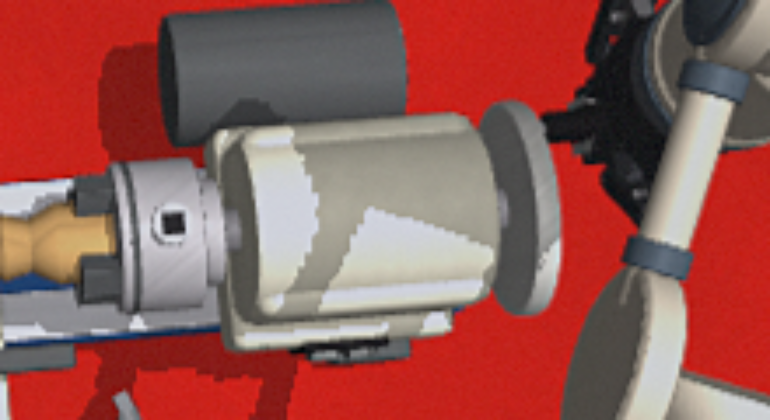

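The crop shows the socket on the chuck's upper side at about (173,223), roughly facing up. I'll measure the leftover angle.

```bash
cat > ang.py <<'E'
from h import *
from scipy.optimize import least_squares
g=grab_frame("top");s=read_state();W=world(g);px=g["pixels"].astype(int)
u=np.array([-.098,.9952,0]);a=np.array([.9952,.098,0])
# chuck cylinder
m=np.zeros((480,640),bool);m[244:290,376:400]=1
m&=(W[...,2]>175)&(g["depth"]>0);P=W[m];Y=P@u
H=P@a;Z=P[:,2]
for R in(42,None):
    fun=(lambda q:np.hypot(H-q[0],Z-q[1])-R) if R else (lambda q:np.hypot(H-q[0],Z-q[1])-q[2])
    r=least_squares(fun,[H.mean(),190]+([] if R else [42]),loss="soft_l1",f_scale=1.5);print("fit",R,r.x.round(2),np.sqrt(np.mean(r.fun**2)).round(2))
# whole-line axis: headstock-wheel to tail wheel
d=np.zeros((480,640),bool);d[255:275,380:400]=1;d&=(px.max(-1)<70)
n,l,st,c=cv2.connectedComponentsWithStats(d.astype(np.uint8))
K=np.array(g["intrinsics"]);T=np.linalg.inv(np.array(g["extrinsics"]))
for i in range(1,n):
    if st[i,4]<5: continue
    x,y=c[i];ray=T[:3,:3]@[(x-K[0,2])/K[0,0],-(y-K[1,2])/K[1,1],-1];o=T[:3,3]
    p=o+ray*(235.5-o[2])/ray[2];h=p@a-least_squares(lambda q:np.hypot(H-q[0],Z-q[1])-42,[H.mean(),190],loss="soft_l1",f_scale=1.5).x[0]
    print("hole",st[i],c[i].round(1),p.round(1),"off mm",h.round(2),"deg",np.degrees(np.arctan2(h,45.5)).round(2),"head axle h", (np.array([546.0-.095*(p[1]-4.4)+.4,p[1],0])@a).round(2),(p@a).round(2))
print(s["time"],s["tool_pos"])
E
python3 ang.py
```

```text
fit 42 [543.36 188.73] 3.38
fit None [543.2  190.2   40.81] 3.34
hole [387 262   6   5  27] [389.2 264.1] [535.4 102.7 235.5] off mm -0.42 deg -0.53 head axle h 544.55 542.94
6.55 [ 598.28137299 -131.67336276  158.12486757]
```

```bash
python3 -m creep '[[0,0,0,0.04,0,-0.06,1],[0,0,0,0.04,0,-0.06,1],[0,0,0,0.04,0,-0.06,1],[0,0,0,0.04,0,-0.06,0.6],[0,0,0,0.04,0,-0.06,0.3],[0,0,0,0.04,0,-0.06,0],[0,0,0,0.04,0,-0.06,0],[0,0,0,0.04,0,-0.06,0]]'; python3 ang.py; python3 -m creep '[[0,0,0,0,0,0,0],[0,0,0,0,0,2,0],[0,0,0,0,0,5,0],[0,0,0,0,0,9,0],[0,0,0,0,0,13,0],[0,0,0,0,0,17,0],[0,0,0,0,0,19,0],[0,0,0,0,0,19,0]]'; python3 ang.py
```

```text
time: 7.35
tool_pos: [598.3, -132.1, 157.8]
ee_rot: [-3.141, 0.0, 1.67]
wrist_force: [-0.6, 0.1, 0.3]
gripper_width: 0.997
gripper_force: 0.0
fit 42 [543.43 188.82] 3.36
fit None [543.24 190.29  40.78] 3.31
hole [387 262   6   5  27] [389.2 264.1] [535.4 102.7 235.5] off mm -0.49 deg -0.62 head axle h 544.55 542.94
7.4 [ 598.34490062 -132.06903498  157.83808213]
time: 8.2
tool_pos: [598.9, -132.1, 352.4]
ee_rot: [3.135, 0.003, 1.67]
wrist_force: [-0.4, 0.7, 0.3]
gripper_width: 1.001
gripper_force: 0.0
fit 42 [543.37 188.7 ] 3.43
fit None [543.19 190.08  40.87] 3.4
hole [387 262   6   5  27] [389.2 264.1] [535.4 102.7 235.5] off mm -0.43 deg -0.54 head axle h 544.55 542.94
8.25 [ 598.82408513 -132.07713394  349.5728951 ]
```

The wheel is free and stayed put. I'll take one closer look from above the chuck to settle the 1–2° uncertainty.

```bash
python3 -m creep '[[0,0,0,-0.6,3,2,0],[0,0,0,-1.5,7,4,0],[0,0,0,-2.5,12,5,0],[0,0,0,-3.5,17,5,0],[0,0,0,-4.5,22,5,0],[0,0,0,-5.4,26,5,0],[0,0,0,-5.4,26,5,0],[0,0,0,-5.4,26,5,0]]'; python3 - <<'E'
from h import *
from scipy.optimize import least_squares
s=read_state();f=grab_frame("wrist");cv2.imwrite("pics/w5.png",f["pixels"][...,::-1])
W=world(f,s);px=f["pixels"].astype(int);print(s["tool_pos"],s["time"])
u=np.array([-.098,.9952,0]);a=np.array([.9952,.098,0]);Y=W@u;H=W@a;Z=W[...,2]
gray=(px.max(-1)-px.min(-1)<45)&(f["depth"]>0)
for lo,hi in((28,48),(50,90)):
  pass
hole=(px.max(-1)<70)&(abs(H-543)<15)&(abs(Z-235)<12)&(Y>20)&(Y<80)
for y0 in range(-20,100,10):
    m=gray&(Y>y0)&(Y<y0+10)&(Z>195)&(abs(H-545)<60)
    if m.sum()<50: continue
    h,z=H[m],Z[m];r=least_squares(lambda q:np.hypot(h-q[0],z-q[1])-q[2],[545,190,42],loss="soft_l1",f_scale=1);print(y0,m.sum(),r.x.round(1),h.min().round(1),h.max().round(1))
dk=(px.max(-1)<70)&(abs(H-543)<16)&(Z>205)&(Z<245)&(Y>0)&(Y<100)
n,l,st,c=cv2.connectedComponentsWithStats(dk.astype(np.uint8))
for i in range(1,n):
    if st[i,4]>20:
        q=W[l==i];print(st[i],c[i],(q@a).mean(),(q@u).mean(),q[:,2].mean())
E
```

```text
time: 9.05
tool_pos: [544.1, 128.9, 396.0]
ee_rot: [-3.139, 0.001, 1.672]
wrist_force: [-0.2, 0.0, -0.2]
gripper_width: 1.001
gripper_force: 0.0
[544.08320819 128.94089785 395.95904212] 9.05
-20 982 [542.6 192.3  56.4] 490.2 594.7
-10 996 [542.5 192.2  56.5] 490.3 594.4
0 1123 [542.5 196.8  52.1] 490.8 594.9
10 1660 [542.8 220.5  25.6] 494.2 590.7
20 342 [542.6 189.7  29.6] 514.7 571.6
30 401 [542.5 188.9  41.8] 502.8 582.6
40 758 [542.5 191.6  40.5] 503.4 583.7
50 828 [542.6 194.3  39. ] 502.5 583.3
60 3386 [503.7 361.9 140.6] 485.0 605.0
70 7021 [508.8 360.9 138.9] 485.0 600.3
80 26961 [-783459.5 5072926.1 5132650.1] 485.0 605.0
90 20242 [ -13092.7 1493368.1 1492909.9] 485.6 604.9
[302 228  10  10  97] [306.39175258 232.63917526] 543.3258416069528 52.37499063006468 235.87097867207578
```

View pics/w5.png

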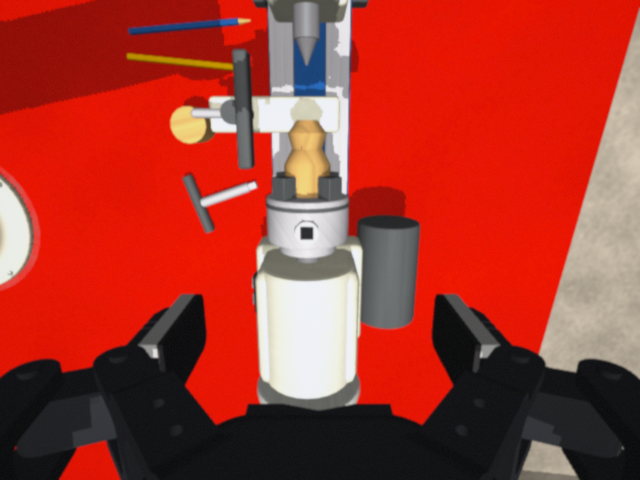

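The socket, at about (306,232), lies within 1 mm of the chuck's centreline, so it faces up to about 1°. The arm is clear of everything.

```bash
python3 -c "
from station import *
print(hand_in())"
```

```text
the job is handed in; nothing more can be done
None
```

I cranked the headstock handwheel round until the key socket faced straight up (to about 1° by the wrist camera), let go, and handed the job in at about 9 s with the arm clear and the tailstock handwheel untouched.

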